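# Staple the recipe cards and let the sprung arm up slowly

## Robot

A 6-joint arm with a two-finger parallel gripper is mounted at the origin on a cart in front of the work surface, level with it; the furniture and walls round the work are solid. World frame = base frame: x ahead of the robot, y to its left, z up, the work surface at z = 0. Lengths are in m, angles in rad, forces in N, time in s.
With the tool pointing down it reaches from about 0.225 to 0.875 m from the base axis. Payload 3.4 kg.
Tool frame: the origin (TCP) lies between the finger pads; the fingertips stand 25 mm ahead of it and the grasp point (between the pads) lies 6 mm ahead of it; z points along the fingers, y is the line along which they close (so a half turn about z gives the same grasp; the last joint's range is limited). The gripper opens to 85 mm and grips with 20 to 120 N. Pads are 22 mm wide; open, the fingers measure 114 mm over their backs; the gripper's body (76 mm by 85 mm) begins 54 mm behind the grasp point. The pads swing forward as they close: fully open they stand 13 mm farther back than shut.
Start: joints at [1.178, 0.276, 1.505, -0, 1.361, -0.121], TCP at [0.154, 0.554, 0.256] pointing down, gripper open.
Joint ranges: [-2.89, 2.89], [-0.75, 2.08], [0.22, 2.7], [-1.18, 4.32], [0.11, 2.71], [-2.7, 2.7]. Speed limits (rad/s): [2.57, 2.57, 3.14, 3.14, 3.14, 3.14].

## Interface

Orientations are given as a unit quaternion [w, x, y, z].
In Python, from rig import manip, cams, ticket gives the robot as it stands.
- The arm moves only by the tool step_arm, never from a script. Its argument "increments" is a list of rows, each an object with "dp": the shift along the world's x, y, z each as a share of 0.2 m, from -1 to 1, a list of three; "yaw": the turn about the world's z as a share of 0.15 rad, from -1 to 1; "grip": the opening, from 0 (shut) to 1 (fully open). In form: [{"dp": [tx, ty, tz], "yaw": yaw, "grip": grip}, ...]. A call has 1 to 5 rows; each row shifts and turns the commanded pose from where the row before left it; what a row does not reach is not made up. A row lasts 1/8 s, in which the tool goes at most 62.5 mm and 10.7 degrees, less where a joint would pass 70% of its speed; a pose out of reach is approached as far as the arm can. A call with a number of a shift or a turn outside -1 to 1 is refused whole. A call with a gripper value outside its range is refused whole. The fingers move at their own pace and stop on an object; "squeeze" is the grip in N (left out, the last holds). Time passes only in rows, so rows that do not move let the fingers close. It gives the time, the measured TCP pose, the force, the opening and the grip force at its end, in the units of the state.
- manip.get_state(): the state, without advancing time (a new reading comes with each control period).
- cams.get_image(name): name is "scene" or "top"; returns the picture (384x512x3 uint8, blue, green, red); there is no depth.
- cams.get_calibration(name): a dict with "fx", "fy", "cx", "cy" (pixels), "extrinsics" (4x4, takes a point from camera to world coordinates). Camera axes: x right, y up, looking along -z (the intrinsics and any distortion apply to the point x, -y, -z); pixel columns grow to the right and rows downward; lengths in m; the calibration is good to about 2 mm. A picture is of the moment at which its call begins. get_calibration takes no time and is no camera call.
- ticket.sign_off(): hands the job in; it is judged then, once.
The state is a dict: "clock": time; "qpos": joint angles; "qd": joint speeds; "effort": joint torques, N m; "position": TCP position; "ee_rot": TCP orientation; "contact_force": force on the tool from outside, world axes, zero at the start; "moment": the same for the moment, N m; "width": finger opening in m; "gripper_force": force on a finger pad.
Only numpy, scipy, OpenCV 4.12 (cv2) and the standard library are available. Lean on these libraries where they do the work, as an engineer would, in place of code of your own. Each camera call takes 0.05 s, during which the arm holds its last target. There are 200 camera calls.

## Task

The recipe cards lie ready in the jaws of the stapler. Staple them: press the stapler's arm all the way down, hold it there for a second, then let the spring bring the arm slowly back up to fully open, taking a second or more, without ever letting it snap back. Leave the hole punch alone.

Things in the scene. Friction and masses are not known exactly. Their poses are not given: they have to be found in the camera images.
- stapler_pad (a point): Centre of the top of the black press pad (50 mm along the arm, 46 mm wide) at the mouth end of the arm of the stapler, the long narrow machine (220 x 56 mm, fixed) with white cards in its mouth. Site x points level from mouth to hinge (arm open), z up. Open: 116 mm above the worktop, face 18 degrees higher towards the mouth. Pressed down: 47 mm lower, 16 mm further along -x, level.
- stapler_arm (a joint): Angle of the stapler's arm: 0 = fully open, 0.30 rad = all the way down on its stop. Level hinge at the rear end, 40 mm above the worktop, 149 mm behind the pad point. The spring pushes up at the pad with about 4 N when open, 9 N when down. There is no catch: let go, the arm flies up at once.
- punch_pad (a point): Top of the front edge of the lever of the two-hole punch, about 82 mm above the worktop. The punch is the shorter, wider machine (125 x 110 mm) with nothing in it, fixed to the worktop; a bystander.
- punch_lever (a joint): Angle of the punch's sprung lever: 0 = up, growing to 0.30 rad as it is pressed. It is to be left alone.
Things that resemble listed ones, but are neither listed nor needed, are in the scene too. Of the things that look like the part that bears punch_pad, take the one that is farthest from the robot's base at the start.

How it is judged:
On the way:
1. the stapler's arm is pressed all the way down and held there (value of joint stapler_arm above 0.265 rad), for 0.5 s.
At the end, for the whole second after the job is handed in: After having been held down (joint above 0.265 rad, that is within 6 mm of the stop at the pad, for 0.5 s) the stapler's arm is back up within 0.03 rad (5 mm at the pad) of fully open, and the punch's lever is up (value of joint each of stapler_arm, punch_lever below 0.03 rad); the robot touches nothing.
It fails at once if the stapler's arm snaps back: it rises faster than 0.8 rad/s (0.13 m/s at the pad) (velocity of joint stapler_arm below -0.8 rad/s).
It fails at once if the hole punch's lever is pressed (value of joint punch_lever above 0.08 rad).
It also fails if it takes over 34 s, if anything falls off the work surface, if the arm or the gripper's body presses on something with over 40 N, if the wrist force passes 120 N, or if a joint passes its speed limit or range.

## Working session

There is one attempt and no reset: what is moved stays moved. The work goes in short steps, Python scripts to look and compute and a tool call to move; the robot and the scene stay as the last step left them, time stands still between calls to the robot, and variables do not carry over. Pictures are saved under pics/ and viewed, at most 10 in all, crops included, and the job is handed in when it is done.

Besides the shell and the picture viewer there is one more tool, called after "Emit:" in YAML: its name, and indented under it one key for each argument. step_arm: Moves the arm, as the interface text tells. Shift numbers are shares of 0.2 m and turn numbers shares of 0.15 rad, none past 1 either way. Its arguments: {"type":"object","properties":{"increments":{"type":"array"},"squeeze":{"type":"number"}},"required":["increments"]}

```bash
mkdir -p pics; python3 - <<'E'
from rig import manip,cams
import cv2,numpy as np
for n in("scene","top"):
    cv2.imwrite(f"pics/{n}0.png",cams.get_image(n)); c=cams.get_calibration(n); print(n,{k:(np.round(v,4).tolist()) for k,v in c.items()})
s=manip.get_state();print(s["clock"],s["position"],s["ee_rot"],s["width"])
E
```

```text
scene {'fx': 453.1102, 'fy': 453.1102, 'cx': 252.8851, 'cy': 194.1834, 'extrinsics': [[-0.8389, 0.4191, -0.3473, 0.2389], [-0.5441, -0.6251, 0.5597, 0.5436], [0.0175, 0.6585, 0.7524, 0.8098], [0.0, 0.0, 0.0, 1.0]]}
top {'fx': 470.1709, 'fy': 470.1709, 'cx': 258.3833, 'cy': 190.0431, 'extrinsics': [[-0.1458, 0.9637, -0.2236, 0.3207], [-0.9893, -0.1425, 0.0308, 0.0071], [-0.0022, 0.2257, 0.9742, 1.2687], [0.0, 0.0, 0.0, 1.0]]}
0.1 [0.1541771  0.55348537 0.25551193] [-2.24281483e-04  1.35476440e-01  9.90780214e-01 -8.06795598e-04] 0.08537383130091054
```

View pics/scene0.png

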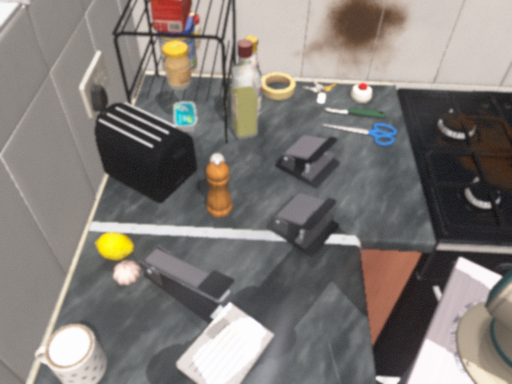

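View pics/top0.png

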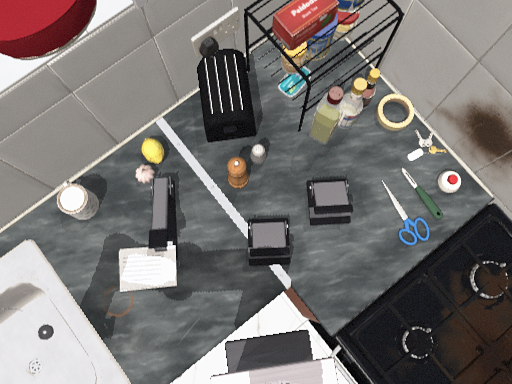

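The scene view shows the stapler with its hinge near (155,260), its mouth near (220,300) and white cards at (225,345). Two punches sit at (307,158) and (305,220). In the top view the stapler runs from (162,180) to its mouth at about (160,245), with cards at (148,268). The punches there are at (329,198) and (269,240).

Candidates for the press pad are the stapler arm's mouth end (top 160,240) and the two punch levers (329,195) and (269,235). I choose the long narrow machine with the cards and will check it in a close crop.

```bash
python3 - <<'E'
import cv2,numpy as np
a=cv2.imread("pics/top0.png")[160:300,100:200]; b=cv2.imread("pics/scene0.png")[235:335,130:250]
a=cv2.resize(a,None,fx=4,fy=4,interpolation=2);b=cv2.resize(b,None,fx=3.3,fy=3.3,interpolation=2)
a=np.clip(a*1.6,0,255);b=np.clip(b*1.6,0,255)
o=np.zeros((560,800,3));o[:,:400]=a;o[:b.shape[0],400:400+b.shape[1]]=b[:,:400]
cv2.imwrite("pics/crop.png",o)
E
```

```text
[ WARN:0@0.063] global loadsave.cpp:1063 imwrite_ Unsupported depth image for selected encoder is fallbacked to CV_8U.
```

View pics/crop.png

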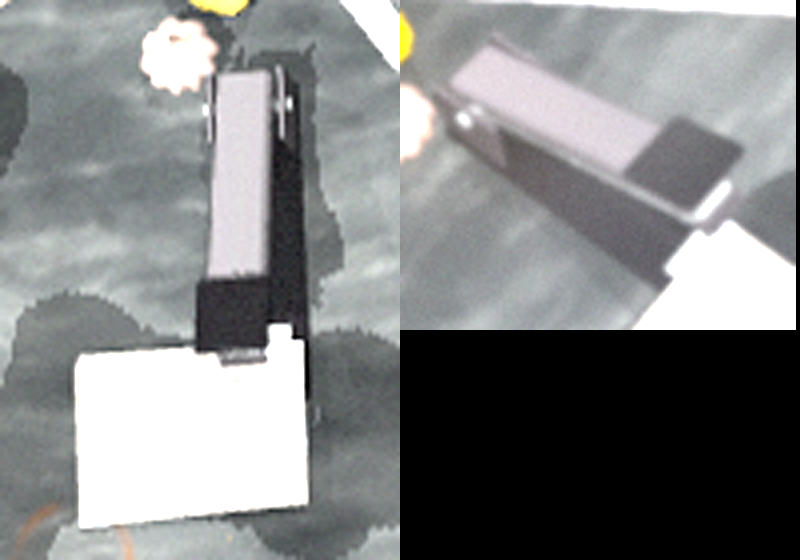

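The crop shows the black press pad at the mouth end of the stapler arm. Its centre is at about (158,238.5) in top and (216.7,284.4) in scene. The hinge rivets are at about (152,186) and (172,186) in top. The choice is confirmed.

```bash
cat >h.py <<'E'
from rig import cams
import numpy as np
def ray(n,u,v):
    c=cams.get_calibration(n);E=np.array(c["extrinsics"])
    return E[:3,3],E[:3,:3]@np.array([(u-c["cx"])/c["fx"],-(v-c["cy"])/c["fy"],-1])
def plane(n,u,v,z):
    o,d=ray(n,u,v);return o+d*(z-o[2])/d[2]
def tri(p,q):
    (o,d),(a,b)=ray("top",*p),ray("scene",*q)
    t,s=np.linalg.lstsq(np.c_[d,-b],a-o,rcond=None)[0]
    return (o+t*d+a+s*b)/2,np.linalg.norm(o+t*d-a-s*b)
E
python3 - <<'E'
from h import *
print(tri((158,238.5),(216.7,284.4)))
p=plane("top",158,238.5,.116);print(p,plane("scene",216.7,284.4,.116))
h=plane("top",162,186,.04);print(h,p-h,np.linalg.norm((p-h)[:2]))
for z,c in((.116,(269,235)),):print(plane("top",269,240,.08))
E
```

```text
(array([0.50101852, 0.23373538, 0.10977865]), np.float64(0.0007019403845568873))
[0.50038494 0.23264323 0.116     ] [0.49834032 0.2364112  0.116     ]
[0.65168668 0.22298428 0.04      ] [-0.15130174  0.00965895  0.076     ] 0.1516097322726095
[ 0.46112255 -0.03819109  0.08      ]
```

Emit:
step_arm:
  increments:
    - {"dp":[0.17,-0.16,0],"yaw":0,"grip":0}
    - {"dp":[0.17,-0.16,0],"yaw":0,"grip":0}
    - {"dp":[0.17,-0.16,0],"yaw":0,"grip":0}
    - {"dp":[0.17,-0.16,0],"yaw":0,"grip":0}
    - {"dp":[0.17,-0.16,0],"yaw":0,"grip":0}
  squeeze: 30

```text
clock: 0.72
position: [0.3251, 0.3927, 0.256]
ee_rot: [-0.0, 0.135, 0.991, -0.0]
contact_force: [0.0, 0.5, 0.1]
width: -0.0005
gripper_force: 0.0
```

Emit:
step_arm:
  increments:
    - {"dp":[0.17,-0.16,0],"yaw":0,"grip":0}
    - {"dp":[0.17,-0.16,0],"yaw":0,"grip":0}
    - {"dp":[0.17,-0.16,0],"yaw":0,"grip":0}
    - {"dp":[0.17,-0.16,0],"yaw":0,"grip":0}
    - {"dp":[0.17,-0.16,0],"yaw":0,"grip":0}

```text
clock: 1.35
position: [0.4951, 0.2327, 0.2559]
ee_rot: [-0.0, 0.136, 0.991, -0.0]
contact_force: [-0.4, 0.2, 1.1]
width: -0.0003
gripper_force: 0.0
```

Emit:
step_arm:
  increments:
    - {"dp":[0.03,0,-0.15],"yaw":0,"grip":0}
    - {"dp":[0,0,-0.15],"yaw":0,"grip":0}
    - {"dp":[0,0,0],"yaw":0,"grip":0}
    - {"dp":[0,0,0],"yaw":0,"grip":0}

```text
clock: 1.85
position: [0.5008, 0.2342, 0.1971]
ee_rot: [0.001, 0.135, 0.991, 0.0]
contact_force: [0.8, -0.1, 0.6]
width: 0.0002
gripper_force: 0.0
```

```bash
python3 - <<'E'
from rig import manip,cams
import cv2,numpy as np
a=cams.get_image("top")[120:320,60:260]; b=cams.get_image("scene")[184:384,100:300]
o=np.hstack([cv2.resize(i,(400,400),interpolation=2) for i in(a,b)])
cv2.imwrite("pics/c1.png",np.clip(o*1.4,0,255).astype(np.uint8))
E
```

```text
(no output)
```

View pics/c1.png

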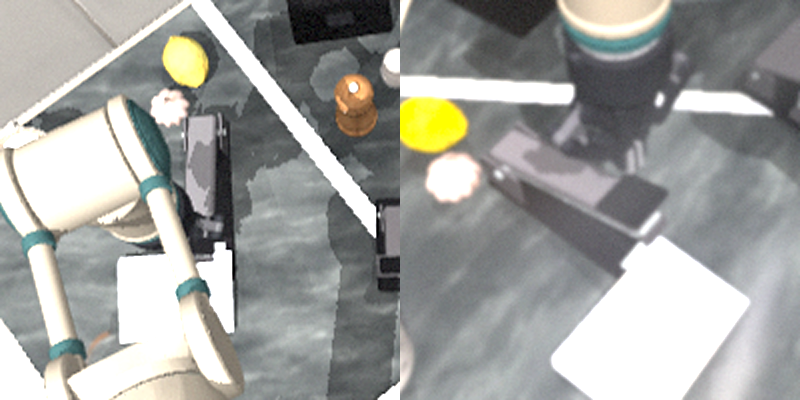

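The view shows the closed fingertips just above the pad, at about (620,165) in the right crop, or scene (210,266). The pad and cards are unchanged. I'll check the expected tip pixel against this.

```bash
python3 - <<'E'
from h import *
c=cams.get_calibration("scene");E=np.linalg.inv(np.array(c["extrinsics"]))
for p in((.501,.234,.172),(.501,.234,.116)):
    q=E@np.r_[p,1];print(c["cx"]-c["fx"]*q[0]/q[2],c["cy"]+c["fy"]*q[1]/q[2])
E
```

```text
214.7991505628616 265.1848897951585
216.27492803822915 282.6284268405286
```

Emit:
step_arm:
  increments:
    - {"dp":[0,0,-0.075],"yaw":0,"grip":0}
    - {"dp":[0,0,-0.075],"yaw":0,"grip":0}
    - {"dp":[0,0,-0.075],"yaw":0,"grip":0}
    - {"dp":[0,0,-0.025],"yaw":0,"grip":0}
    - {"dp":[0,0,0],"yaw":0,"grip":0}

```text
clock: 2.58
position: [0.5002, 0.2339, 0.1458]
ee_rot: [-0.0, 0.136, 0.991, -0.0]
contact_force: [-0.8, 0.2, -0.8]
width: 0.0001
gripper_force: 0.0
```

Emit:
step_arm:
  increments:
    - {"dp":[-0.01,0,-0.03],"yaw":0,"grip":0}
    - {"dp":[-0.01,0,-0.03],"yaw":0,"grip":0}
    - {"dp":[0,0,0],"yaw":0,"grip":0}

```text
clock: 2.95
position: [0.4963, 0.2343, 0.1344]
ee_rot: [0.0, 0.136, 0.991, 0.0]
contact_force: [0.5, 1.3, 4.2]
width: 0.0002
gripper_force: 2.0
```

Emit:
step_arm:
  increments:
    - {"dp":[-0.008,0,-0.02],"yaw":0,"grip":0}
    - {"dp":[-0.008,0,-0.02],"yaw":0,"grip":0}
    - {"dp":[-0.008,0,-0.02],"yaw":0,"grip":0}
    - {"dp":[-0.008,0,-0.02],"yaw":0,"grip":0}
    - {"dp":[-0.006,0,-0.02],"yaw":0,"grip":0}

```text
clock: 3.58
position: [0.4895, 0.2346, 0.1148]
ee_rot: [0.001, 0.136, 0.991, 0.001]
contact_force: [0.0, 2.0, 5.1]
width: 0.0002
gripper_force: 2.9
```

Emit:
step_arm:
  increments:
    - {"dp":[-0.006,0,-0.02],"yaw":0,"grip":0}
    - {"dp":[-0.005,0,-0.02],"yaw":0,"grip":0}
    - {"dp":[-0.005,0,-0.02],"yaw":0,"grip":0}
    - {"dp":[-0.003,0,-0.02],"yaw":0,"grip":0}
    - {"dp":[0,0,0],"yaw":0,"grip":0}

```text
clock: 4.2
position: [0.4856, 0.2348, 0.0988]
ee_rot: [0.001, 0.136, 0.991, 0.001]
contact_force: [-1.1, 2.7, 7.9]
width: -0.0002
gripper_force: 3.5
```

Emit:
step_arm:
  increments:
    - {"dp":[-0.002,0,-0.01],"yaw":0,"grip":0}
    - {"dp":[-0.002,0,-0.01],"yaw":0,"grip":0}
    - {"dp":[0,0,0],"yaw":0,"grip":0}

```text
clock: 4.58
position: [0.4849, 0.2349, 0.095]
ee_rot: [0.001, 0.136, 0.991, 0.001]
contact_force: [-1.5, 2.5, 7.6]
width: 0.0
gripper_force: 3.7
```

Emit:
step_arm:
  increments:
    - {"dp":[0,0,-0.01],"yaw":0,"grip":0}
    - {"dp":[0,0,0],"yaw":0,"grip":0}

```text
clock: 4.82
position: [0.4846, 0.2349, 0.0933]
ee_rot: [0.001, 0.136, 0.991, 0.001]
contact_force: [-1.4, 2.9, 9.5]
width: 0.0001
gripper_force: 4.5
```

Emit:
step_arm:
  increments:
    - {"dp":[0,0,-0.01],"yaw":0,"grip":0}
    - {"dp":[0,0,0],"yaw":0,"grip":0}

```text
clock: 5.08
position: [0.4846, 0.2349, 0.0929]
ee_rot: [0.001, 0.136, 0.991, 0.001]
contact_force: [-4.2, 1.7, 19.5]
width: -0.0001
gripper_force: 9.6
```

Emit:
step_arm:
  increments:
    - {"dp":[0,0,-0.01],"yaw":0,"grip":0}
    - {"dp":[0,0,0],"yaw":0,"grip":0}

```text
clock: 5.32
position: [0.4845, 0.235, 0.0924]
ee_rot: [0.001, 0.136, 0.991, 0.001]
contact_force: [-7.8, 1.3, 29.8]
width: 0.0
gripper_force: 14.7
```

The arm is on its stop: the force climbs while the position stays put. I'll hold, then rise slowly along the reversed arc.

Emit:
step_arm:
  increments:
    - {"dp":[0,0,0],"yaw":0,"grip":0}
    - {"dp":[0,0,0],"yaw":0,"grip":0}
    - {"dp":[0,0,0],"yaw":0,"grip":0}
    - {"dp":[0,0,0],"yaw":0,"grip":0}
    - {"dp":[0,0,0],"yaw":0,"grip":0}

```text
clock: 5.95
position: [0.4845, 0.2349, 0.0924]
ee_rot: [0.001, 0.136, 0.991, 0.001]
contact_force: [-6.7, 1.6, 29.0]
width: 0.0001
gripper_force: 14.7
```

Emit:
step_arm:
  increments:
    - {"dp":[0,0,0],"yaw":0,"grip":0}
    - {"dp":[0,0,0],"yaw":0,"grip":0}
    - {"dp":[0,0,0],"yaw":0,"grip":0}
    - {"dp":[0,0,0],"yaw":0,"grip":0}
    - {"dp":[0,0,0],"yaw":0,"grip":0}

```text
clock: 6.58
position: [0.4845, 0.235, 0.0924]
ee_rot: [0.001, 0.136, 0.991, 0.001]
contact_force: [-8.2, 1.6, 29.3]
width: -0.0003
gripper_force: 14.7
```

Emit:
step_arm:
  increments:
    - {"dp":[0,0,0.01],"yaw":0,"grip":0}
    - {"dp":[0,0,0.01],"yaw":0,"grip":0}
    - {"dp":[0.001,0,0.01],"yaw":0,"grip":0}
    - {"dp":[0.002,0,0.01],"yaw":0,"grip":0}
    - {"dp":[0.002,0,0.01],"yaw":0,"grip":0}

```text
clock: 7.2
position: [0.4857, 0.2348, 0.0992]
ee_rot: [0.001, 0.136, 0.991, 0.001]
contact_force: [-1.9, 2.5, 6.7]
width: 0.0001
gripper_force: 3.5
```

Emit:
step_arm:
  increments:
    - {"dp":[0.002,0,0.01],"yaw":0,"grip":0}
    - {"dp":[0.003,0,0.01],"yaw":0,"grip":0}
    - {"dp":[0.003,0,0.01],"yaw":0,"grip":0}
    - {"dp":[0.003,0,0.01],"yaw":0,"grip":0}
    - {"dp":[0.003,0,0.01],"yaw":0,"grip":0}

```text
clock: 7.82
position: [0.488, 0.2347, 0.1089]
ee_rot: [0.0, 0.136, 0.991, 0.001]
contact_force: [-2.7, 3.1, 6.3]
width: -0.0001
gripper_force: 3.2
```

Emit:
step_arm:
  increments:
    - {"dp":[0.003,0,0.01],"yaw":0,"grip":0}
    - {"dp":[0.003,0,0.01],"yaw":0,"grip":0}
    - {"dp":[0.003,0,0.01],"yaw":0,"grip":0}
    - {"dp":[0.003,0,0.01],"yaw":0,"grip":0}
    - {"dp":[0.004,0,0.01],"yaw":0,"grip":0}

```text
clock: 8.45
position: [0.4909, 0.2345, 0.1187]
ee_rot: [-0.0, 0.136, 0.991, 0.001]
contact_force: [-2.2, 2.8, 6.1]
width: -0.0001
gripper_force: 2.8
```

Emit:
step_arm:
  increments:
    - {"dp":[0.004,0,0.01],"yaw":0,"grip":0}
    - {"dp":[0.004,0,0.01],"yaw":0,"grip":0}
    - {"dp":[0.004,0,0.01],"yaw":0,"grip":0}
    - {"dp":[0.004,0,0.01],"yaw":0,"grip":0}
    - {"dp":[0.004,0,0.01],"yaw":0,"grip":0}

```text
clock: 9.07
position: [0.4948, 0.2341, 0.1285]
ee_rot: [-0.0, 0.136, 0.991, 0.0]
contact_force: [-1.8, 1.2, 4.3]
width: -0.0002
gripper_force: 2.3
```

Emit:
step_arm:
  increments:
    - {"dp":[0.004,0,0.01],"yaw":0,"grip":0}
    - {"dp":[0.004,0,0.01],"yaw":0,"grip":0}
    - {"dp":[0.004,0,0.01],"yaw":0,"grip":0}
    - {"dp":[0.004,0,0.01],"yaw":0,"grip":0}
    - {"dp":[0.004,0,0.01],"yaw":0,"grip":0}

```text
clock: 9.7
position: [0.4992, 0.2338, 0.1384]
ee_rot: [-0.0, 0.135, 0.991, -0.0]
contact_force: [-0.1, -0.2, 4.0]
width: -0.0001
gripper_force: 1.9
```

Emit:
step_arm:
  increments:
    - {"dp":[0.003,0,0.01],"yaw":0,"grip":0}
    - {"dp":[0.003,0,0.01],"yaw":0,"grip":0}
    - {"dp":[0,0,0.01],"yaw":0,"grip":0}
    - {"dp":[0,0,0.01],"yaw":0,"grip":0}
    - {"dp":[0,0,0.01],"yaw":0,"grip":0}

```text
clock: 10.32
position: [0.4999, 0.2338, 0.1479]
ee_rot: [-0.001, 0.135, 0.991, -0.0]
contact_force: [-0.4, 0.2, -0.2]
width: -0.0004
gripper_force: 0.0
```

Emit:
step_arm:
  increments:
    - {"dp":[0,0,0.03],"yaw":0,"grip":0}
    - {"dp":[0,0,0.1],"yaw":0,"grip":0}
    - {"dp":[0,0,0.15],"yaw":0,"grip":0}
    - {"dp":[0,0,0.15],"yaw":0,"grip":0}
    - {"dp":[0,0,0],"yaw":0,"grip":0}

```text
clock: 10.95
position: [0.5018, 0.2344, 0.237]
ee_rot: [0.003, 0.135, 0.991, 0.001]
contact_force: [0.3, 0.6, -0.3]
width: 0.0001
gripper_force: 0.0
```

```bash
python3 - <<'E'
from rig import manip,cams
import cv2,numpy as np
b=cams.get_image("scene"); b0=cv2.imread("pics/scene0.png")
o=np.hstack([cv2.resize(i[184:384,100:300],(400,400),interpolation=2) for i in(b0,b)])
cv2.imwrite("pics/c2.png",np.clip(o*1.4,0,255).astype(np.uint8))
E
```

```text
(no output)
```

View pics/c2.png

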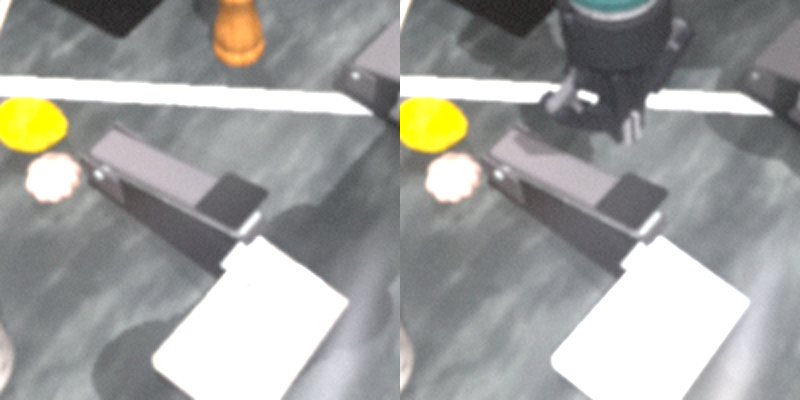

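The stapler arm is fully open, with its pad at (635,200) against (235,200) before. The gripper is clear of it and nothing else has moved.

```bash
python3 -c "
from rig import ticket
print(ticket.sign_off())"
```

```text
the job is handed in; nothing more can be done
None
```

The cards are stapled: I pressed the stapler's arm onto its stop, held it over 1 s, eased it back up to fully open over about 3.5 s, left the punch untouched, and handed the job in (no verdict was returned).

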